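Stack tiles with a separator and hold the damp box open

TASK

Get the tiles ready for the damp box: lay the thin wooden separator squarely on the tile that lies on the ware board, then set the second tile squarely on top of the separator, putting both down rather than dropping them. Then lift the damp box's lid by its handle to 40 degrees open and keep holding it there, still, so that I can slide the stack in: the lid falls shut by itself, so finish while holding it. Leave everything else where it is, the lower tile and its board included.

Things in the scene. Friction and masses are not known exactly. Their poses are not given: they have to be found in the camera images.
- lower_tile_mid (a point): centre of the lower tile, a plain grey-brown stoneware tile 110 x 46 x 12 mm (x long, y wide, z up), lying on the ware board, a fixed whitish plaster slab 170 x 85 x 18 mm; the tile's underside is 18 mm above the table. The tile is loose on the board; weight about 0.15 kg
- second_tile_mid (a point): centre of the second tile, same shape and material as the lower one (110 x 46 x 12 mm; x long, y wide, z up), lying flat on the table on one side of the ware board; about 0.15 kg
- separator_mid (a point): centre of the separator, a stiff pale wooden sheet 124 x 56 x 6 mm (x long, y wide, z up), a little larger than a tile, lying flat on the table on the other side of the ware board; about 0.05 kg
- lid_handle (a point): middle of the lid's handle: a round steel bar 11 mm thick and 100 mm long (along this point's y), on two posts 85 mm apart, its centre 35 mm above the lid's upper face and 30 mm in from the lid's free edge, which faces the robot; x points from the free edge towards the hinge, z out of the lid's upper face. Turns with the lid
- lid_hinge (a point): middle of the lid's hinge line, at the damp box's far upper edge, 110 mm above the table; its y lies along the hinge, it turns with the lid. The handle's centre is 210 mm from the hinge towards the free edge and 43 mm above it when shut. The damp box is a fixed grey-beige box 240 (front to back) x 280 x 110 mm, the lid a plate 240 x 280 x 8 mm, about 0.4 kg, freely hinged: it falls shut when let go below about 85 degrees
- lid (a joint): lid angle, rad: 0 shut, growing as the free edge rises; 40 degrees is 0.70
- glaze_jar: bystander, loose: lidded glaze jar, 48 mm across, 55 mm high; origin about under its middle
- wood_block: bystander, loose: dark wood block 40 x 35 x 30 mm; origin about under its middle
- wood_knife: bystander, loose: flat scraper with a broad steel blade and a wooden handle, 160 mm long, lying down; origin about under its middle
- bisque_cup: bystander, loose: unglazed cup, 60 mm across, 60 mm high; origin about under its middle
There are look-alikes about, which are no part of the job. What is shaped like the part that bears second_tile_mid but red is not meant. Several things look just like the part that bears separator_mid: the one meant starts nearest to the robot's base.

How it is judged:
On the way, in this order (a step that is already met when the one before it is completed fails the run):
1. the separator lies flat and squarely on the lower tile, let go (horizontal distance between separator_mid and lower_tile_mid below 0.015 m and z of separator_mid in the frame of lower_tile_mid between 0.006 and 0.012 m and angle between the x axis of separator_mid and the x axis of lower_tile_mid, either way round below 0.2 rad and contact force between the fingers and separator below 0.1 N and linear speed of separator below 0.03 m/s), for 0.2 s.
2. the second tile lies flat and squarely on the separator, let go (all of step 1 and horizontal distance between second_tile_mid and lower_tile_mid below 0.015 m and z of second_tile_mid in the frame of lower_tile_mid between 0.0145 and 0.0215 m and angle between the x axis of second_tile_mid and the x axis of lower_tile_mid, either way round below 0.2 rad and contact force between the fingers and second_tile below 0.1 N and linear speed of each of lower_tile, second_tile below 0.03 m/s), for 0.2 s.
At the end, for the whole second after the job is handed in: Separator, then second tile lie flat on the lower tile, each centred on it within 15 mm and turned under 0.2 rad from it, at rest; the robot holds the lid at 33 to 47 degrees (0.576 to 0.82 rad), below 0.06 rad/s, with over 0.4 N of contact; no loose thing touches the lid (horizontal distance between each of separator_mid, second_tile_mid and lower_tile_mid below 0.015 m and z of separator_mid in the frame of lower_tile_mid between 0.006 and 0.012 m and angle between the x axis of each of separator_mid, second_tile_mid and the x axis of lower_tile_mid, either way round below 0.2 rad and z of second_tile_mid in the frame of lower_tile_mid between 0.0145 and 0.0215 m and linear speed of each of lower_tile, second_tile, separator below 0.03 m/s and value of joint lid between 0.576 and 0.82 rad and velocity of joint lid between -0.06 and 0.06 rad/s and contact force between any of the fingers, the arm and lid above 0.4 N and contact force between each of lower_tile, second_tile, separator, glaze_jar, wood_block, wood_knife, bisque_cup and lid below 0.1 N); the arm keeps its last pose, push and grip.
It fails at once if a bystander moved more than 30 mm (distance of any of glaze_jar, wood_block, wood_knife, bisque_cup from where it was at the start of the episode above 0.03 m).
It fails at once if the lower tile moved more than 25 mm (distance of lower_tile_mid from where it was at the start of the episode above 0.025 m).
It fails at once if the separator or the second tile was dropped (falling freely faster than 0.6 m/s, some 18 mm) ((contact force between anything else and separator below 0.02 N and linear speed of separator above 0.6 m/s) or (contact force between anything else and second_tile below 0.02 N and linear speed of second_tile above 0.6 m/s)).
It also fails if it takes over 72 s, if anything falls off the work surface, if the arm or the gripper's body presses on something with over 40 N, if the wrist force passes 120 N, or if a joint passes its speed limit or range.

ROBOT

A 6-joint arm with a two-finger parallel gripper is mounted at the origin on the work surface. World frame = base frame: x ahead of the robot, y to its left, z up, the work surface at z = 0. Lengths are in m, angles in rad, forces in N, time in s.
With the tool pointing down it reaches from about 0.275 to 1 m from the base axis. Payload 8.4 kg.
Tool frame: the origin (TCP) lies on the centre line of the jaws, within the pads' length; the fingertips stand 17 mm ahead of it and the grasp point (between the pads) lies 2 mm behind it (bot.tcp_to_tips is the z of the fingertips in the tool frame, in m); z points along the fingers, y is the line along which they close (so a half turn about z gives the same grasp; the last joint's range is limited). The gripper opens to 85 mm and grips with 20 to 120 N. Pads are 22 mm wide; open, the fingers measure 114 mm over their backs; the gripper's body (76 mm by 85 mm) begins 54 mm behind the grasp point. The pads swing forward as they close: fully open they stand 13 mm farther back than shut.
Start: joints at [-1.256, 0.353, 1.633, -0, 1.155, -0.002], TCP at [0.195, -0.594, 0.248] pointing down, gripper open.
Joint ranges: [-2.63, 2.63], [-0.92, 2.1], [0.06, 2.66], [-1.3, 4.44], [0, 2.69], [-3.02, 3.02]. Speed limits (rad/s): [2.22, 2.22, 2.79, 3.14, 3.14, 3.14].

INTERFACE

Orientations are given as a unit quaternion [x, y, z, w].
In Python, from workcell import bot, hand, kinematics, get_obs, vision, hand_in gives the robot as it stands. The module is installed in compiled form; this text tells all that it offers. Calls block until the motion is done:
- bot.reach(position, orientation): joint-space move of the TCP to a pose.
- bot.servo_line(position, ori=None, velocity=0.15): straight line of the TCP; ori=None keeps the orientation; velocity is the mean speed in m/s.
- bot.goto_joints(angles): joint-space move.
- hand.move_gripper(opening, strength=None): finger opening in m; strength is the grip in N (None keeps the last); returns when the fingers have stopped.
- bot.dwell(seconds).
- kinematics.solve_ik(position, orientation): joint angles nearest the present ones, or None.
- get_obs(): the state.
- vision.read_camera(name): name is "scene" or "top" or "wrist"; returns a dict with "frame" (420x560x3 uint8, red, green, blue), "intrinsics" (3x3 intrinsics, pixels), "view" (4x4, takes a point from world to camera coordinates). Camera axes: x right, y down, z forward; pixel columns grow to the right and rows downward; lengths in m; the calibration is good to about 2 mm. The wrist camera is an equidistant fisheye: a pixel r from the principal point sees the ray r / f radians off the axis. A picture is of the moment at which its call begins. There is no depth.
A pose or a line that the arm cannot do raises bot.IKError and nothing moves.
- hand_in(): hands the job in; it is judged then, once.
The state is a dict: "time_s": time; "joint_pos": joint angles; "joint_vel": joint speeds; "joint_efforts": joint torques, N m; "position": TCP position; "orientation": TCP orientation; "wrist_force": force on the tool from outside, world axes, zero at the start; "ft_torque": the same for the moment, N m; "gripper_width": finger opening in m; "grip_force": force on a finger pad.
Only numpy, scipy, OpenCV 4.12 (cv2) and the standard library are available. Lean on these libraries where they do the work, as an engineer would, in place of code of your own. Each camera call takes 0.05 s, during which the arm holds its last target. There are 200 camera calls.

## Working session

There is one attempt and no reset: what is moved stays moved. The work goes in short steps, each a Python script; the robot and the scene stay as the last script left them, time stands still between calls to the robot, and variables do not carry over. Pictures are saved under pics/ and viewed, at most 10 in all, crops included, and the job is handed in when it is done.

```bash
mkdir -p pics
python3 - <<'E'
from workcell import bot,get_obs,vision
import cv2,numpy as np
for n in("scene","top"):
    c=vision.read_camera(n); cv2.imwrite(f"pics/{n}0.png",c["frame"][:,:,::-1]); print(n,c["intrinsics"].tolist(),np.round(c["view"],3).tolist())
o=get_obs();print(o["time_s"],o["orientation"],bot.tcp_to_tips)
E
```

```text
scene [[396.51632824753585, 0.0, 279.1977655827625], [0.0, 396.51632824753585, 206.22839762785958], [0.0, 0.0, 1.0]] [[-0.868, 0.497, 0.005, 0.376], [0.336, 0.596, -0.73, -0.18], [-0.365, -0.632, -0.684, 1.65], [0.0, 0.0, 0.0, 1.0]]
top [[397.10547892467747, 0.0, 278.489861022528], [0.0, 397.10547892467747, 211.75523594732147], [0.0, 0.0, 1.0]] [[-0.087, -0.996, -0.002, 0.18], [-0.975, 0.085, -0.205, 0.541], [0.204, -0.015, -0.979, 1.349], [0.0, 0.0, 0.0, 1.0]]
0.1 [ 9.87477198e-01  1.57760625e-01 -9.81238381e-05 -5.99236695e-04] 0.017
```

View pics/top0.png

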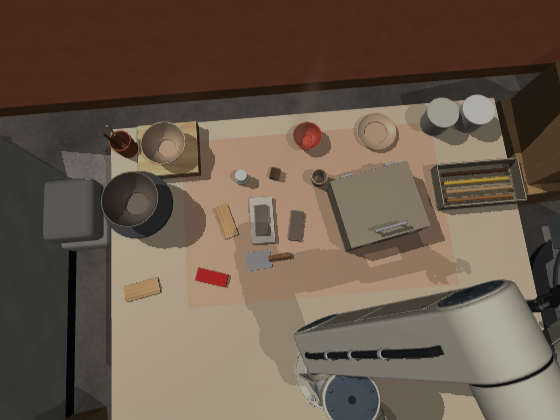

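View pics/scene0.png

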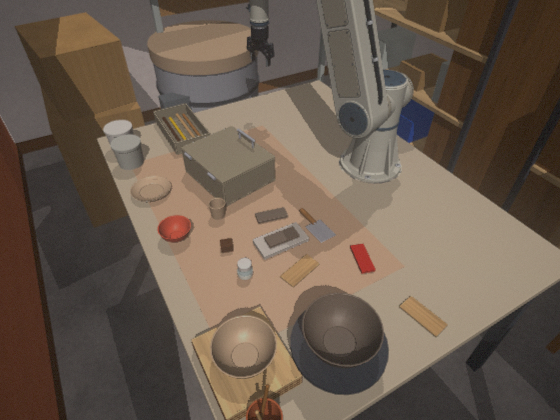

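The top view shows the lower tile on the white board at about (262,220), the second tile at (297,225), and the near separator at (226,221). Another separator look-alike is at (142,289), the red tile at (212,278) and the lid handle at (392,228).

```bash
cat > h.py <<'E'
import numpy as np,cv2
from scipy.spatial.transform import Rotation as R
from workcell import bot,hand,kinematics,get_obs,vision,hand_in
def cast(c,uv,z,fish=False):
    K,V=np.array(c["intrinsics"]),np.array(c["view"]); uv=np.atleast_2d(uv).astype(float)
    p=(uv-K[:2,2])/[K[0,0],K[1,1]]
    if fish:
        r=np.linalg.norm(p,axis=1,keepdims=True); d=np.hstack([p/np.maximum(r,1e-9)*np.sin(r),np.cos(r)])
    else: d=np.hstack([p,np.ones((len(p),1))])
    d=d@V[:3,:3]; o=-V[:3,:3].T@V[:3,3]
    return o+d*((z-o[2])/d[:,2])[:,None]
def rect(P):  # metric points -> centre, long side, short side, yaw of long axis (deg)
    (x,y),(w,h),a=cv2.minAreaRect((P[:,:2]*1000).astype(np.float32))
    if w<h: w,h,a=h,w,a+90
    return np.array([x/1000,y/1000]),w,h,(a+90)%180-90
def down(yaw,tilt=0): # tool y at yaw+90deg; tool z down
    c,s=np.cos(yaw),np.sin(yaw)
    return R.from_matrix(np.array([[c,s,0],[s,-c,0],[0,0,-1]]).T)
E
python3 - <<'E'
from h import *
c=dict(frame=cv2.imread("pics/top0.png")[:,:,::-1])
import json
c=vision.read_camera("top"); f=c["frame"]; hsv=cv2.cvtColor(f,cv2.COLOR_RGB2HSV)
for n,p in dict(lower=(262,220),second=(297,225),sep=(226,221),sep2=(142,289),hand=(392,228),board=(253,220),lid=(365,200),table=(270,250),base=(350,395)).items():
    print(n,hsv[p[1],p[0]],f[p[1],p[0]],np.round(cast(c,p,dict(hand=.153,lid=.118,lower=.03).get(n,.006)),3))
crop=f[150:300,190:440]; cv2.imwrite("pics/crop0.png",cv2.resize(crop,None,fx=3.2,fy=3.2,interpolation=cv2.INTER_CUBIC)[:,:,::-1])
E
```

```text
lower [ 14  63 101] [101  88  76] [[0.535 0.194 0.03 ]]
second [15 60 94] [94 83 72] [[0.51  0.069 0.006]]
sep [ 16 112 171] [171 136  96] [[0.548 0.326 0.006]]
sep2 [ 17 110 171] [171 138  97] [[0.33  0.636 0.006]]
hand [ 18  51 121] [121 111  97] [[ 0.448 -0.23   0.153]]
board [ 17  32 168] [168 159 147] [[0.543 0.227 0.006]]
lid [ 20  58 128] [128 118  99] [[ 0.557 -0.163  0.118]]
table [ 14  83 148] [148 122 100] [[0.428 0.174 0.006]]
base [103  49  63] [51 58 63] [[-0.079 -0.052  0.006]]
```

View pics/crop0.png

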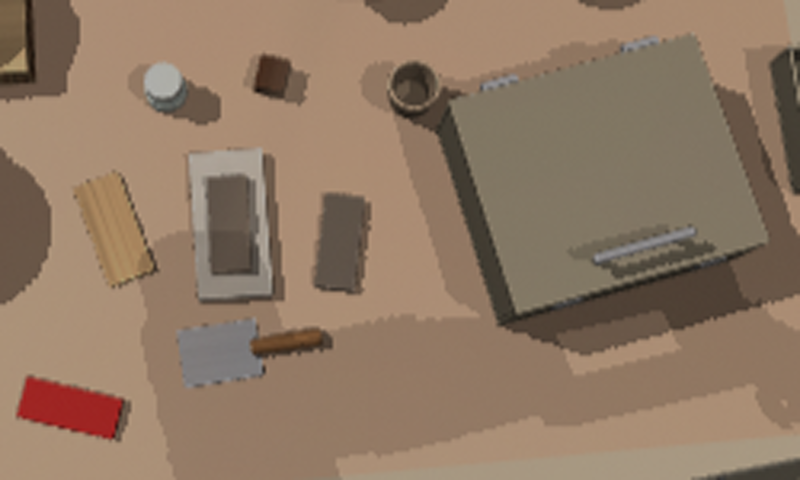

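The crop shows the separator at about (115,228), the lower tile at (232,222) on the board, the second tile at (342,242) with a little shadow to its right, and the handle bar running from (595,260) to (693,232). I'll measure these with masks now, then hover above the separator to see what the wrist camera sees.

```bash
cat >> h.py <<'E'
def blob(c,mask,seed,z,fish=False):
    m=cv2.morphologyEx(mask.astype(np.uint8),cv2.MORPH_OPEN,np.ones((2,2),np.uint8))
    cs=cv2.findContours(m,cv2.RETR_EXTERNAL,cv2.CHAIN_APPROX_NONE)[0]
    cs=[k for k in cs if cv2.contourArea(k)>20]
    k=max(cs,key=lambda k:cv2.pointPolygonTest(k,tuple(map(float,seed)),True)) 
    return rect(cast(c,k[:,0,:],z,fish)),k
E
python3 - <<'E'
from h import *
c=vision.read_camera("top"); f=c["frame"].astype(int); hsv=cv2.cvtColor(c["frame"],cv2.COLOR_RGB2HSV).astype(int); H,S,V=hsv.transpose(2,0,1)
print("sep",blob(c,(S>98)&(V>110)&(H>14),(226,221),.006)[0])
print("low",blob(c,(V<130)&(S<80),(262,220),.030)[0])
print("sec",blob(c,(V<110)&(S<72),(297,225),.012)[0])
print("board",blob(c,(S<45)&(V>135),(253,220),.018)[0])
print("hand",blob(c,(S<35)&(V>100),(395,227),.153)[0])
print("lid",blob(c,(H>=18)&(V>105)&(S<75),(365,200),.118)[0])
p=np.array([.548,.326,.20]); 
bot.reach(p,down(np.radians(15)).as_quat()); print(get_obs()["time_s"],get_obs()["joint_pos"])
w=vision.read_camera("wrist"); cv2.imwrite("pics/w0.png",w["frame"][:,:,::-1]); print(w["intrinsics"],np.round(w["view"],3))
E
```

```text
sep (array([0.54376569, 0.32546539]), 122.29022216796875, 55.21318817138672, 16.28949546813965)
low (array([0.53107849, 0.18953738]), 113.55938720703125, 56.493343353271484, -1.84307861328125)
sec (array([0.50445135, 0.07075938]), 107.63926696777344, 45.50833511352539, -12.070587158203125)
board (array([0.53729626, 0.19248885]), 166.55007934570312, 82.85511779785156, -0.47721099853515625)
hand (array([ 0.45185767, -0.23032669]), 104.89248657226562, 10.290047645568848, -79.5154857635498)
lid (array([ 0.54125433, -0.21229404]), 278.61737060546875, 240.6926727294922, -79.24180221557617)
3.6417 [ 5.33271563e-01  4.18953335e-01  1.64916346e+00 -1.27311156e-04
  1.07343102e+00  1.84312385e+00]
[[325.1922621    0.         278.72372173]
 [  0.         325.1922621  206.28484283]
 [  0.           0.           1.        ]] [[ 0.258 -0.966 -0.001  0.174]
 [-0.925 -0.247  0.29   0.563]
 [-0.281 -0.074 -0.957  0.511]
 [ 0.     0.     0.     1.   ]]
```

View pics/w0.png

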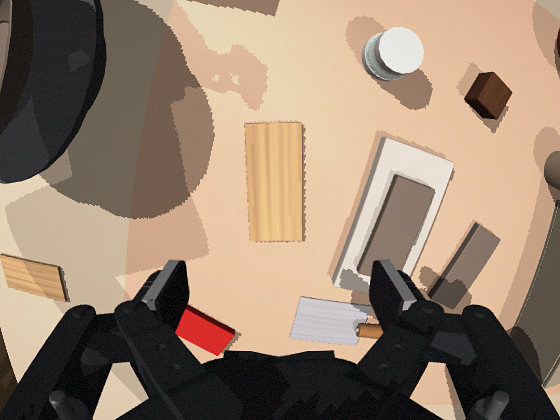

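The wrist view shows the separator at (275,182), matching its top-view position and size. The lower tile at (398,230) has a shadow to its left. I'll measure both with the wrist camera.

Run:
```python
from h import *
w=vision.read_camera("wrist"); H,S,V=cv2.cvtColor(w["frame"],cv2.COLOR_RGB2HSV).astype(int).transpose(2,0,1)
for p in [(275,182),(398,230),(355,255),(235,182),(470,260),(375,170)]: print(p,H[p[1],p[0]],S[p[1],p[0]],V[p[1],p[0]])
(r,k)=blob(w,(S>88)&(V>180)&(H>=15),(275,182),.006,True); print(r)
for t in (125,135,145):
  (r,k)=blob(w,(V<t)&(S<80)&(S>40),(398,225),.030,True); print(r)
im=w["frame"][:,:,::-1].copy(); cv2.drawContours(im,[k],-1,(0,0,255),1); cv2.imwrite("pics/w1.png",cv2.resize(im[100:320,200:520],None,fx=2.4,fy=2.4))
```

```text
(275, 182) 17 103 237
(398, 230) 15 60 141
(355, 255) 15 20 234
(235, 182) 15 71 236
(470, 260) 13 56 132
(375, 170) 14 36 164
(array([0.54619092, 0.33000757]), 123.65341186523438, 55.2485466003418, 15.960256576538086)
(array([0.53854797, 0.2217504 ]), 107.53435516357422, 4.6290130615234375, -1.8891677856445312)
(array([0.53798102, 0.22153534]), 108.65388488769531, 5.094698429107666, -1.8970565795898438)
(array([0.53687469, 0.19913995]), 109.68669128417969, 49.9227180480957, -1.9553680419921875)
```

View pics/w1.png

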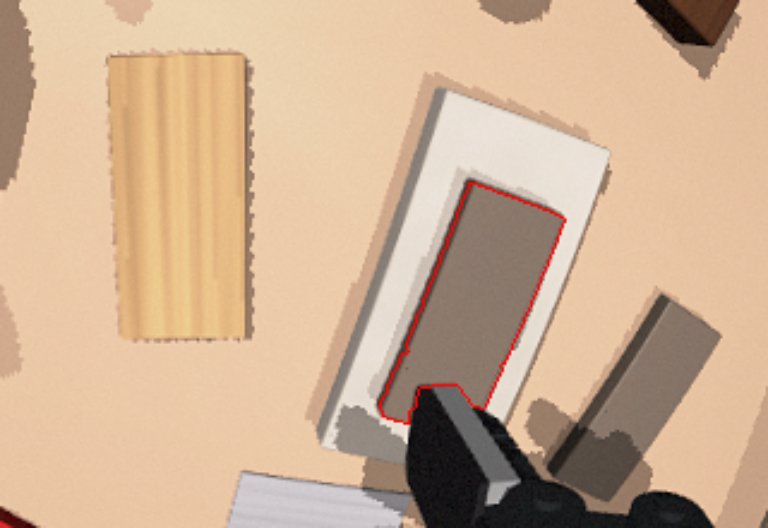

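The contour is the lower tile's top plus a sliver of side face on the left. That gives a centre of about (0.536,0.196) and yaw of -1.9°, consistent with the top view. Next I'll grasp the separator, finding table height by touch.

```bash
cat >> h.py <<'E'
def touch(p,zs,q,thr=3.):
    """lower in 1 mm steps until contact; returns z"""
    f0=get_obs()["wrist_force"][2]
    for z in zs:
        bot.servo_line([p[0],p[1],z],q,velocity=.02)
        d=get_obs()["wrist_force"][2]-f0
        if abs(d)>thr: break
    print("touch z",z,"dF",d); return z
E
python3 - <<'E'
from h import *
p=(.5455,.3285); q=down(np.radians(16)).as_quat()
hand.move_gripper(.065,40); o=get_obs(); print(o["time_s"],o["gripper_width"],bot.tcp_to_tips)
bot.reach([*p,.06],q); bot.servo_line([*p,.022],q,.1)
z=touch(p,np.arange(.020,.003,-.001),q)
bot.servo_line([*p,z+.0025],q,.03)
hand.move_gripper(.03,40); o=get_obs(); print(o["time_s"],o["gripper_width"],o["grip_force"],o["wrist_force"])
bot.servo_line([*p,z+.06],q,.12); o=get_obs(); print(o["time_s"],o["gripper_width"],o["grip_force"],o["wrist_force"])
c=vision.read_camera("scene"); cv2.imwrite("pics/s1.png",cv2.resize(c["frame"][120:320,180:430],None,fx=2.5,fy=2.5)[:,:,::-1])
E
```

```text
4.0833 0.06494115749324218 0.017
touch z 0.009999999999999992 dF 8.64972783558789
8.4833 0.05452294826302096 47.21795577039302 [-1.91802277 -0.92789572  9.17347582]
9.1167 0.05464938651668224 42.26640343666077 [ 0.13133068 -0.12655361 -0.06140141]
```

View pics/s1.png

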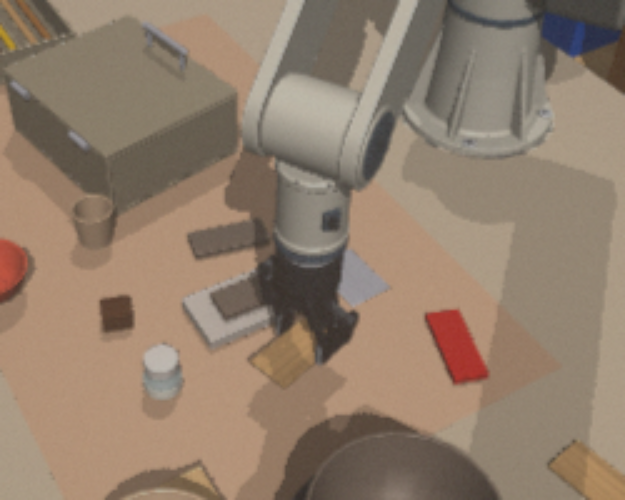

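The separator is held level between the fingers at about (285,355) in the crop, at a width of 54.6 mm. Now I'll place it.

Run:
```python
from h import *
p=(.536,.196); q=down(np.radians(-1.9)).as_quat()
bot.servo_line([.5455,.3285,.11],None,.2)
bot.reach([*p,.11],q); bot.servo_line([*p,.047],q,.1)
z=touch(p,np.arange(.046,.038,-.001),q,1.5)
hand.move_gripper(.066); bot.dwell(.2)
bot.servo_line([*p,.10],q,.12)
p2=(.505,.072); q2=down(np.radians(-12)).as_quat()
bot.reach([.52,.12,.22],q2)
w=vision.read_camera("wrist"); cv2.imwrite("pics/w2.png",w["frame"][:,:,::-1]); np.savez("w2.npz",**w)
c=vision.read_camera("top"); cv2.imwrite("pics/t2.png",c["frame"][:,:,::-1]); print(get_obs()["time_s"])
```

```text
touch z 0.043 dF 2.550692699879232
13.7167
```

View pics/w2.png

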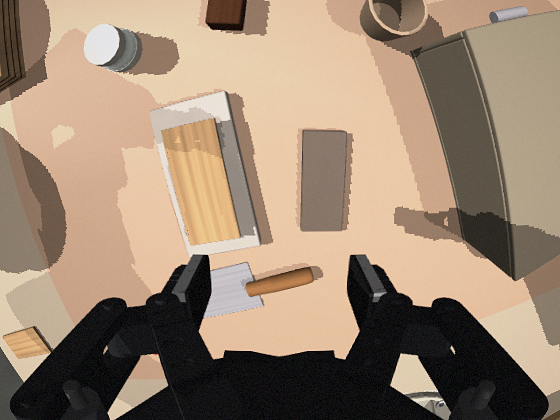

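The separator lies squarely over the lower tile at (200,180) and hides it. The second tile is clear at (324,180). I'll measure both.

Run:
```python
from h import *
w=dict(np.load("w2.npz")); H,S,V=cv2.cvtColor(w["frame"],cv2.COLOR_RGB2HSV).astype(int).transpose(2,0,1)
print("sep",blob(w,(S>88)&(H>=15)&(V>100),(205,190),.036,True)[0])
for t in (140,150,160): print("sec",blob(w,(V<t)&(S<75)&(S>40),(324,180),.012,True)[0])
```

```text
sep (array([0.53683911, 0.19608186]), 123.50379943847656, 55.71870040893555, -1.4119720458984375)
sec (array([0.50805096, 0.07435325]), 109.33134460449219, 46.022151947021484, -11.955375671386719)
sec (array([0.50801981, 0.07420607]), 109.33134460449219, 46.32304382324219, -11.955375671386719)
sec (array([0.50810553, 0.07437937]), 109.22991943359375, 46.37024688720703, -12.237411499023438)
```

Run:
```python
from h import *
p=(.508,.0743); q=down(np.radians(-12)).as_quat()
hand.move_gripper(.058,50)
bot.reach([*p,.07],q); bot.servo_line([*p,.0175],q,.08)
hand.move_gripper(.02,50); o=get_obs(); print(o["time_s"],o["gripper_width"],o["grip_force"],o["wrist_force"])
bot.servo_line([*p,.11],q,.12); print(get_obs()["wrist_force"],get_obs()["gripper_width"])
p=(.5365,.196); q=down(np.radians(-1.7)).as_quat()
bot.reach([*p,.11],q); bot.servo_line([*p,.058],q,.1)
z=touch(p,np.arange(.057,.049,-.001),q,1.5)
hand.move_gripper(.058); bot.dwell(.2)
bot.servo_line([*p,.11],q,.12)
bot.reach([.49,.08,.24],down(np.radians(-12)).as_quat())
w=vision.read_camera("wrist"); cv2.imwrite("pics/w3.png",w["frame"][:,:,::-1]); np.savez("w3.npz",**w)
print(get_obs()["time_s"])
H,S,V=cv2.cvtColor(w["frame"],cv2.COLOR_RGB2HSV).astype(int).transpose(2,0,1)
# lid handle IK feasibility
hp=np.array([.452,-.230,.153]); yaw=np.radians(10.6)  # lid x axis direction
ax=np.array([-np.sin(yaw),np.cos(yaw),0])  # lid y
xd=np.array([np.cos(yaw),np.sin(yaw),0]); hinge=hp+.210*xd-[0,0,.043]
def ori(t,s): # tool z tilted t (forward positive), tool y in the lid's xz plane; s flips
    zt=np.sin(t)*xd-np.cos(t)*np.array([0,0,1]); yt=s*(np.cos(t)*xd+np.sin(t)*np.array([0,0,1]))
    return R.from_matrix(np.c_[np.cross(yt,zt),yt,zt])
for t0 in (20,30):
  for s in (1,-1):
    for a,t in ((0,t0),(10,t0-10),(20,t0-20),(30,t0-30),(40,t0-40),(40,0)):
      P=hinge+R.from_rotvec(-ax*np.radians(a)).apply(hp-hinge); 
      j=kinematics.solve_ik(P,ori(np.radians(t),s).as_quat()); print(t0,s,a,t,np.round(P,3),None if j is None else np.round(j,2))
```

```text
15.7333 0.044061620612094204 51.512691378593445 [-1.74096103 -0.78116279  5.76560086]
[ 0.3060245  -0.13614957 -2.23783007] 0.04456024731436231
touch z 0.054 dF 5.665123737837618
20.7917
20 1 0 20 [ 0.452 -0.23   0.153] [-0.63  0.21  2.15  0.46  0.59 -1.18]
20 1 10 10 [ 0.448 -0.231  0.116] [-0.55  0.3   2.09  0.2   0.63 -0.89]
20 1 20 0 [ 0.45  -0.23   0.079] [-0.48  0.41  2.02 -0.    0.72 -0.66]
20 1 30 -10 [ 0.459 -0.229  0.042] [-0.4   0.54  1.92 -0.13  0.84 -0.49]
20 1 40 -20 [ 0.473 -0.226  0.008] [-0.34  0.68  1.79 -0.21  0.99 -0.38]
20 1 40 0 [ 0.473 -0.226  0.008] [-0.45  0.55  2.   -0.    0.59 -0.63]
20 -1 0 20 [ 0.452 -0.23   0.153] [-0.63  0.21  2.15  0.46  0.59  1.96]
20 -1 10 10 [ 0.448 -0.231  0.116] [-0.55  0.3   2.09  0.2   0.63  2.25]
20 -1 20 0 [ 0.45  -0.23   0.079] [-0.48  0.41  2.02 -0.    0.72  2.48]
20 -1 30 -10 [ 0.459 -0.229  0.042] [-0.4   0.54  1.92 -0.13  0.84  2.65]
20 -1 40 -20 [ 0.473 -0.226  0.008] [-0.34  0.68  1.79 -0.21  0.99  2.76]
20 -1 40 0 [ 0.473 -0.226  0.008] [-0.45  0.55  2.   -0.    0.59  2.51]
30 1 0 30 [ 0.452 -0.23   0.153] [-0.73  0.21  2.23  0.88  0.54 -1.65]
30 1 10 20 [ 0.448 -0.231  0.116] [-0.64  0.27  2.18  0.54  0.51 -1.28]
30 1 20 10 [ 0.45  -0.23   0.079] [-0.55  0.37  2.11  0.23  0.55 -0.92]
30 1 30 0 [ 0.459 -0.229  0.042] [-0.47  0.48  2.02 -0.    0.65 -0.65]
30 1 40 -10 [ 0.473 -0.226  0.008] [-0.39  0.61  1.9  -0.13  0.79 -0.47]
30 1 40 0 [ 0.473 -0.226  0.008] [-0.45  0.55  2.   -0.    0.59 -0.63]
30 -1 0 30 [ 0.452 -0.23   0.153] [-0.73  0.21  2.23  0.88  0.54  1.49]
30 -1 10 20 [ 0.448 -0.231  0.116] [-0.64  0.27  2.18  0.54  0.51  1.86]
30 -1 20 10 [ 0.45  -0.23   0.079] [-0.55  0.37  2.11  0.23  0.55  2.22]
30 -1 30 0 [ 0.459 -0.229  0.042] [-0.47  0.48  2.02 -0.    0.65  2.49]
30 -1 40 -10 [ 0.473 -0.226  0.008] [-0.39  0.61  1.9  -0.13  0.79  2.67]
30 -1 40 0 [ 0.473 -0.226  0.008] [-0.45  0.55  2.   -0.    0.59  2.51]
```

View pics/w3.png

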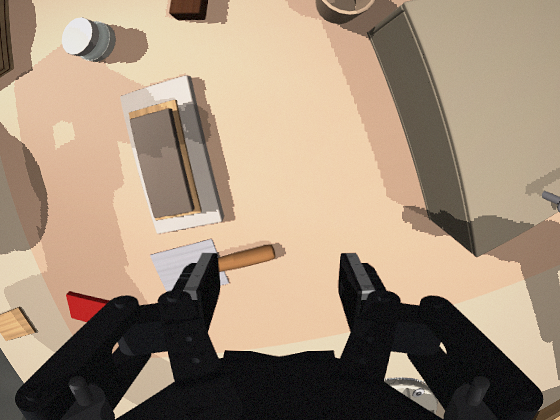

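The stack looks square, with the second tile on the separator on the lower tile at about (165,160). My IK check used the wrong rotation sign, so I'll redo it. I'll verify the stack numerically and measure the handle from a hover above it.

```bash
cat >> h.py <<'E'
def lid(hp,yaw):
    ax=np.array([-np.sin(yaw),np.cos(yaw),0]); xd=np.array([np.cos(yaw),np.sin(yaw),0]); hinge=hp+.210*xd-[0,0,.043]
    def pose(a,t,s=1,back=0): # lid angle, forward tilt (deg); back off along tool axis
        t=np.radians(t); up=np.array([0,0,1.])
        zt=np.sin(t)*xd-np.cos(t)*up; yt=s*(np.cos(t)*xd+np.sin(t)*up)
        P=hinge+R.from_rotvec(ax*np.radians(a)).apply(hp-hinge)
        return P+zt*(.002-back), R.from_matrix(np.c_[np.cross(yt,zt),yt,zt]).as_quat()
    return pose
E
python3 - <<'E'
from h import *
w=dict(np.load("w3.npz")); H,S,V=cv2.cvtColor(w["frame"],cv2.COLOR_RGB2HSV).astype(int).transpose(2,0,1)
print("sec",blob(w,(V<150)&(S<80)&(S>40),(155,150),.048,True)[0])
hp=np.array([.452,-.230,.153]); pose=lid(hp,np.radians(10.6))
for s in (1,-1):
  for a,t in ((0,20),(20,0),(40,-20),(40,-10),(40,0)):
    j=kinematics.solve_ik(*pose(a,t,s)); print(s,a,t,np.round(pose(a,t)[0],3),None if j is None else np.round(j,2))
bot.reach(*pose(0,0,1,.14))
w=vision.read_camera("wrist"); cv2.imwrite("pics/w4.png",w["frame"][:,:,::-1]); np.savez("w4.npz",**w); print(get_obs()["time_s"])
H,S,V=cv2.cvtColor(w["frame"],cv2.COLOR_RGB2HSV).astype(int).transpose(2,0,1)
c=np.r_[hp,1]; v=w["view"]@c; v=v[:3]; th=np.arctan2(np.hypot(*v[:2]),v[2]); uv=w["intrinsics"][:2,2]+w["intrinsics"][0,0]*th*v[:2]/np.hypot(*v[:2]); print(uv)
x,y=map(int,uv); print(hsv:=np.stack([H,S,V],2)[y-12:y+13:3,x])
E
```

```text
sec (array([0.5355329 , 0.19454895]), 109.03360748291016, 48.060054779052734, -1.8516311645507812)
1 0 20 [ 0.453 -0.23   0.151] [-0.63  0.21  2.15  0.47  0.59 -1.19]
1 20 0 [ 0.479 -0.225  0.22 ] [-0.44  0.24  1.87 -0.    1.04 -0.63]
1 40 -20 [ 0.527 -0.216  0.276] [-0.3   0.41  1.53 -0.16  1.51 -0.45]
1 40 -10 [ 0.527 -0.216  0.276] [-0.34  0.32  1.63 -0.09  1.35 -0.5 ]
1 40 0 [ 0.527 -0.216  0.276] [-0.39  0.24  1.72 -0.    1.18 -0.58]
-1 0 20 [ 0.453 -0.23   0.151] [-0.63  0.21  2.15  0.47  0.59  1.96]
-1 20 0 [ 0.479 -0.225  0.22 ] [-0.44  0.24  1.87 -0.    1.04  2.51]
-1 40 -20 [ 0.527 -0.216  0.276] [-0.3   0.41  1.53 -0.16  1.51  2.69]
-1 40 -10 [ 0.527 -0.216  0.276] [-0.34  0.32  1.63 -0.09  1.35  2.64]
-1 40 0 [ 0.527 -0.216  0.276] [-0.39  0.24  1.72 -0.    1.18  2.57]
23.0583
[278.77978659 201.14432202]
[[162   7 172]
 [165   9 173]
 [150   5 169]
 [150   9 170]
 [150   5 168]
 [150   7 171]
 [150   5 168]
 [150   7 172]
 [158   6 170]]
```

View pics/w4.png

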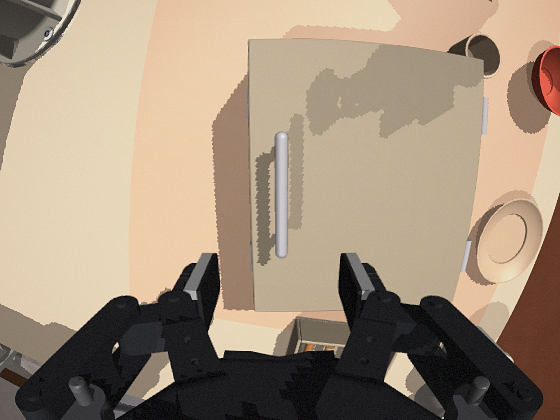

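The handle bar runs from (281,133) to (281,257), within about 2 mm of the prediction. I'll refine it, grasp and lift.

Run:
```python
from h import *
w=dict(np.load("w4.npz")); H,S,V=cv2.cvtColor(w["frame"],cv2.COLOR_RGB2HSV).astype(int).transpose(2,0,1)
r,_=blob(w,(S<25)&(V>120),(281,195),.153,True); print(r)
hp=np.array([.452,-.230,.153])
if .09<r[1]/1000<.112 and np.linalg.norm(r[0]-hp[:2])<.012: hp[:2]=(r[0]+hp[:2])/2
pose=lid(hp,np.radians(10.6))
hand.move_gripper(.034,70)
bot.reach(*pose(0,20,1,.07)); P,q=pose(0,20); bot.servo_line(P,q,.06); print(get_obs()["wrist_force"])
hand.move_gripper(0.0,70); o=get_obs(); print(o["time_s"],o["gripper_width"],o["grip_force"],o["wrist_force"])
for a in range(4,41,4):
    P,q=pose(a,20-a); bot.servo_line(P,q,.06); o=get_obs(); f=np.round(o["wrist_force"],1); print(a,f,round(o["gripper_width"],4))
    if np.linalg.norm(f)>60: print("high force"); break
bot.dwell(.3); print(o["time_s"],np.round(get_obs()["ft_torque"],2))
c=vision.read_camera("scene"); cv2.imwrite("pics/s5.png",cv2.resize(c["frame"][40:300,130:430],None,fx=2.2,fy=2.2)[:,:,::-1])
```

```text
(array([ 0.45490875, -0.22733336]), 110.13229370117188, 9.725811004638672, -79.48242378234863)
[ 0.11499869  0.03532643 -0.03212319]
25.6 0.008675551200220896 68.24868679046631 [0.81165815 2.00239121 5.99291219]
4 [ 3.2 -1.6 -3.5] 0.0084
8 [ 2.4 -1.6 -3.2] 0.0086
12 [ 2.2 -3.1 -4.2] 0.0084
16 [ 2.4 -3.4 -4.3] 0.0084
20 [ 1.8 -4.5 -3.9] 0.0086
24 [ 1.  -4.1 -2.8] 0.0084
28 [ 0.1 -4.9 -1.5] 0.0087
32 [-1.2 -3.3 -1. ] 0.0086
36 [-2.6 -4.3  0.6] 0.0089
40 [-3.1 -3.6  2.1] 0.0088
29.6 [-0.55  0.36  0.23]
```

View pics/s5.png

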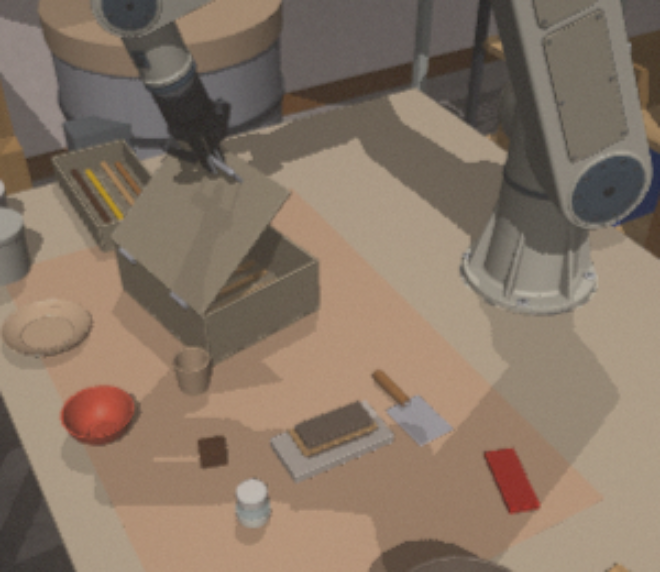

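The gripper holds the bar at (220,165) with the lid open to about 40°, and the stack at (335,428) is undisturbed.

```bash
python3 -c "
from h import *
o=get_obs();print(o['time_s'],np.abs(o['joint_vel']).max(),o['grip_force']);print(hand_in())"
```

```text
29.95 0.0030328306401570383 69.76420998573303
the job is handed in; nothing more can be done
None
```

I handed the job in at about 30 s: the separator and second tile lie squarely on the lower tile, and the gripper is holding the lid still by its handle at about 40 degrees, judged from the arm's pose; I have not seen the judge's result.

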